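Put four optics parts back in their own trays

TASK

Each of the four optics parts stands in another one's tray. Move each upright to the middle of the tray that has the shape of its foot - the slim objective to the small round tray, the wider lens tube to the large round tray, the filter cube to the square tray, the post holder to the oblong tray with its foot lengthwise; the empty rubber mat may serve as a free spot on the way. Tip none of them over, and leave the brown dropper bottle where it stands.

Things in the scene. Friction and masses are not known exactly. Their poses are not given: they have to be found in the camera images.
- lens_tube_mid (a point): Lens tube: squat black open tube standing on end, 31 mm outer diameter, 30 mm tall, wide hole through it. The point is its centre, 15 mm above its foot; z up along the tube. Loose, about 30 g.
- objective_mid (a point): Microscope objective: slim round part in white and metal standing on its thread with its narrow nose up, 24 mm diameter, 56 mm tall, tapering in the upper third. The point is its centre, 28 mm above its foot; z up. Loose, about 110 g; grasp it at or below the middle.
- cube_mid (a point): Filter cube: black cube-like block with round windows, 34 x 34 mm foot, 36 mm tall. The point is its centre, 18 mm above its foot; x and y square to its sides, z up. Loose, about 55 g. Grasp it across y.
- holder_mid (a point): Post holder: upright black barrel, about 25 mm diameter, 58 mm tall overall, on an oblong black foot 25 mm (x) by 50 mm (y) and 6 mm thick; a pale thumbscrew sticks 15 mm out of the barrel to -x. The point is on the barrel's axis, over the centre of the foot, 29 mm above its underside; z up. Loose, about 60 g. Grasp the barrel across y, above the foot.
- large_round_tray: Large round metal tray, 68 mm outer and 62 mm inner diameter. Origin at the centre of its underside; z up. Floor 3 mm thick; rim 3 mm thick, its top 7 mm above the bench. A flat lug with one screw (22 mm wide, 14 mm long) sticks out of its -x side. Fixed to the bench.
- small_round_tray: Small round metal tray, 50 mm outer and 44 mm inner diameter. Origin at the centre of its underside; z up. Floor 3 mm thick; rim 3 mm thick, its top 7 mm above the bench. A flat lug with one screw (22 mm wide, 14 mm long) sticks out of its -x side. Fixed to the bench.
- square_tray: Square metal tray, 58 x 58 mm outside, 52 x 52 mm inside. Origin at the centre of its underside; z up. Floor 3 mm thick; rim 3 mm thick, its top 7 mm above the bench. A flat lug with one screw (22 mm wide, 14 mm long) sticks out of its -x side. Fixed to the bench.
- oblong_tray: Oblong metal tray, 48 mm (x) by 70 mm (y) outside, 42 x 64 mm inside; its long way is y. Origin at the centre of its underside; z up. Floor 3 mm thick; rim 3 mm thick, its top 7 mm above the bench. A flat lug with one screw (22 mm wide, 14 mm long) sticks out of its -x side. Fixed to the bench.
- spare_mat: Spare spot: flat square black rubber mat, 75 x 75 mm, 3 mm thick, empty at the start. Origin at the centre of its underside. Fixed to the bench.
- dropper_mid (a point): Brown dropper bottle, 25 mm diameter, 70 mm tall, a bystander standing loose on the bench just behind the trays. The point is its centre, 35 mm above its foot.
Things that resemble listed ones, but are neither listed nor needed, are in the scene too. What is shaped like the square_tray but red is not meant.

How it is judged (in metres and radians):
At the end, for the whole second after the job is handed in: Each part stands on the floor of its own tray (height within 3 mm), within 12 mm of the tray's centre, upright within 0.08 rad, released and at rest; the post holder's foot within 0.3 rad of the oblong tray's long way, either way round (horizontal distance between lens_tube_mid and large_round_tray below 0.012 m and height (world z) of lens_tube_mid between 0.015 and 0.021 m and angle between each of lens_tube_mid, objective_mid, cube_mid, holder_mid's own z axis and vertical below 0.08 rad and linear speed of each of lens_tube, objective, cube, holder below 0.02 m/s and horizontal distance between objective_mid and small_round_tray below 0.012 m and height (world z) of objective_mid between 0.028 and 0.034 m and horizontal distance between cube_mid and square_tray below 0.012 m and height (world z) of cube_mid between 0.018 and 0.024 m and horizontal distance between holder_mid and oblong_tray below 0.012 m and height (world z) of holder_mid between 0.029 and 0.035 m and angle between the y axis of holder_mid and the y axis of oblong_tray, either way round below 0.3 rad); the robot touches nothing.
It fails at once if a part was tipped over (angle between any of lens_tube_mid, objective_mid, cube_mid, holder_mid's own z axis and vertical above 0.7 rad).
It fails at once if the dropper bottle was pushed away or knocked over (distance of dropper_mid from where it was at the start of the episode above 0.02 m or angle between dropper_mid's own z axis and vertical above 0.5 rad).
It also fails if it takes over 120 s, if anything falls off the work surface, if the arm or the gripper's body presses on something with over 40 N, if the wrist force passes 120 N, or if a joint passes its speed limit or range.

ROBOT

A 6-joint arm with a two-finger parallel gripper is mounted at the origin on a cart in front of the work surface, level with it; the furniture and walls round the work are solid. World frame = base frame: x ahead of the robot, y to its left, z up, the work surface at z = 0. Lengths are in mm, angles in rad, forces in N, time in s.
With the tool pointing down it reaches from about 275 to 750 mm from the base axis. Payload 10.2 kg.
Tool frame: the origin (TCP) lies at the very end of the fingers, on their centre line; the grasp point (between the pads) lies 19 mm behind it; z points along the fingers, y is the line along which they close (so a half turn about z gives the same grasp; the last joint's range is limited). The gripper opens to 85 mm and grips with 20 to 120 N. Pads are 22 mm wide; open, the fingers measure 114 mm over their backs; the gripper's body (76 mm by 85 mm) begins 54 mm behind the grasp point. The pads swing forward as they close: fully open they stand 13 mm farther back than shut.
Start: joints at [-1.531, 0.313, 1.498, -0, 1.331, -0.223], TCP at [136.374, -506.985, 231.294] pointing down, gripper open.
Joint ranges: [-2.94, 2.94], [-0.97, 2.17], [0.19, 2.56], [-1.23, 4.37], [0.02, 3.11], [-2.88, 2.88]. Speed limits (rad/s): [2.39, 2.39, 3.01, 3.14, 3.14, 3.14].

INTERFACE

Orientations are given as a unit quaternion [w, x, y, z].
In Python, from rig import telemetry, optics, ctrl gives the robot as it stands.
- The arm moves only by the tool servo_tool, never from a script. Its argument "deltas" is a list of rows, each a list of 3 entries, a list of its own where there are three numbers: the shift along the tool's x, y, z in units of 20 cm (1.0 is 20 cm), then the turn, a rotation vector about the tool's x, y, z in units of 90 degrees (1.0 is 90 degrees), then the opening, from 0 (shut) to 1 (fully open). A call has 1 to 8 rows; each row shifts and turns the commanded pose from where the row before left it, along the tool's axes as they then stand; what a row does not reach is not made up. A row lasts 1/10 s, in which the tool goes at most 50 mm and 8.59 degrees, less where a joint would pass 70% of its speed; a pose out of reach is approached as far as the arm can. A call with a number of a shift or a turn outside -1 to 1 is refused whole. A call with a gripper value outside its range is refused whole. The fingers move at their own pace and stop on an object; "squeeze" is the grip in N (left out, the last holds). Time passes only in rows, so rows that do not move let the fingers close. It gives the time, the measured TCP pose, the force, the opening and the grip force at its end, in the units of the state.
- telemetry.sense(): the state, without advancing time (a new reading comes with each control period).
- optics.capture(name): name is "scene" or "top" or "wrist"; returns the picture (384x512x3 uint8, blue, green, red); there is no depth.
- optics.camera_model(name): a dict with "vfov" (degrees; the focal length in pixels is half the picture's height over the tangent of half this angle, whatever the lens; pixels are square), "cx", "cy" (the principal point, pixels), "R" (3x3) and "t" (3): a world point X has camera coordinates R X + t; the wrist camera has in their place "mount" (4x4, takes a point from camera to tool coordinates, whose origin is the TCP and whose axes are the flange's). Camera axes: x right, y down, z forward; pixel columns grow to the right and rows downward; lengths in mm; the calibration is good to about 2 mm. The wrist camera is an equidistant fisheye: a pixel r from the principal point sees the ray r / f radians off the axis. A picture is of the moment at which its call begins: read the wrist's pose just before it. camera_model takes no time and is no camera call.
- ctrl.finish_job(): hands the job in; it is judged then, once.
The state is a dict: "time_s": time; "joints": joint angles; "dq": joint speeds; "tau": joint torques, N m; "eef_pos": TCP position; "ee_rot": TCP orientation; "force": force on the tool from outside, world axes, zero at the start; "wrist_torque": the same for the moment, N m; "grip_width": opening from 0.0 (shut) to 1.0 (fully open); "grip_force": force on a finger pad.
Only numpy, scipy, OpenCV 4.12 (cv2) and the standard library are available. Lean on these libraries where they do the work, as an engineer would, in place of code of your own. Each camera call takes 0.05 s, during which the arm holds its last target. There are 200 camera calls.

## Working session

There is one attempt and no reset: what is moved stays moved. The work goes in short steps, Python scripts to look and compute and a tool call to move; the robot and the scene stay as the last step left them, time stands still between calls to the robot, and variables do not carry over. Pictures are saved under pics/ and viewed, at most 14 in all, crops included, and the job is handed in when it is done.

Besides the shell and the picture viewer there is one more tool, called after "Call:" by a JSON object that holds its "fn" and its "kwargs". servo_tool: Moves the arm, as the interface text tells. Its arguments: {"type":"object","properties":{"deltas":{"type":"array"},"squeeze":{"type":"number"}},"required":["deltas"]}

```bash
mkdir -p pics; ls; python3 - <<'E'
from rig import telemetry, optics, ctrl
import cv2, numpy as np
print(telemetry.sense())
for n in("scene","top","wrist"):
    m=optics.camera_model(n); print(n,{k:np.round(v,4).tolist() for k,v in m.items()})
    cv2.imwrite(f"pics/{n}0.png",optics.capture(n))
a=cv2.imread("pics/scene0.png");b=cv2.imread("pics/top0.png")
cv2.imwrite("pics/s0.png",cv2.resize(a,(800,600),interpolation=cv2.INTER_CUBIC))
cv2.imwrite("pics/t0.png",cv2.resize(b,(800,600),interpolation=cv2.INTER_CUBIC))
E
```

```text
pics
{'time_s': 0.0, 'joints': array([-1.53140335e+00,  3.13448197e-01,  1.49847338e+00,  1.29870932e-05,
        1.33101636e+00, -2.23420369e-01]), 'dq': array([-4.04164863e-04, -7.51802003e-04,  3.84847253e-04,  1.98369405e-04,
        6.75972172e-05,  8.40196340e-04]), 'tau': array([ 1.36849835e-04, -4.12263322e+01, -2.59733874e+01, -2.13685817e-04,
        4.25562845e-03, -3.06574478e-06]), 'eef_pos': array([ 136.36416114, -506.69721309,  230.72234388]), 'ee_rot': array([-6.69215672e-04,  9.91378538e-01,  1.31027253e-01,  6.80849011e-05]), 'force': array([-0.50942554, -0.18667687, -0.6960531 ]), 'wrist_torque': array([-0.01472557,  0.04696147,  0.02514224]), 'grip_force': 0.0, 'grip_width': 1.0035940647726902}
scene {'vfov': 56.3155, 'cx': 252.0588, 'cy': 194.1493, 'R': [[0.8972, -0.4415, -0.0133], [-0.2752, -0.5352, -0.7986], [0.3454, 0.7202, -0.6017]], 't': [-516.8253, 112.4012, 1042.0727]}
top {'vfov': 51.4709, 'cx': 259.1266, 'cy': 201.0339, 'R': [[-0.0262, -0.9994, -0.0243], [-0.9796, 0.0305, -0.1986], [0.1992, 0.0186, -0.9798]], 't': [-95.5885, 552.8241, 1323.0669]}
wrist {'vfov': 65.7065, 'cx': 255.1904, 'cy': 192.6175, 'mount': [[0.001, -0.9638, -0.2666, 67.4446], [1.0, 0.001, 0.0001, 0.0206], [0.0001, -0.2666, 0.9638, -143.2592], [0.0, 0.0, 0.0, 1.0]]}
```

View pics/s0.png

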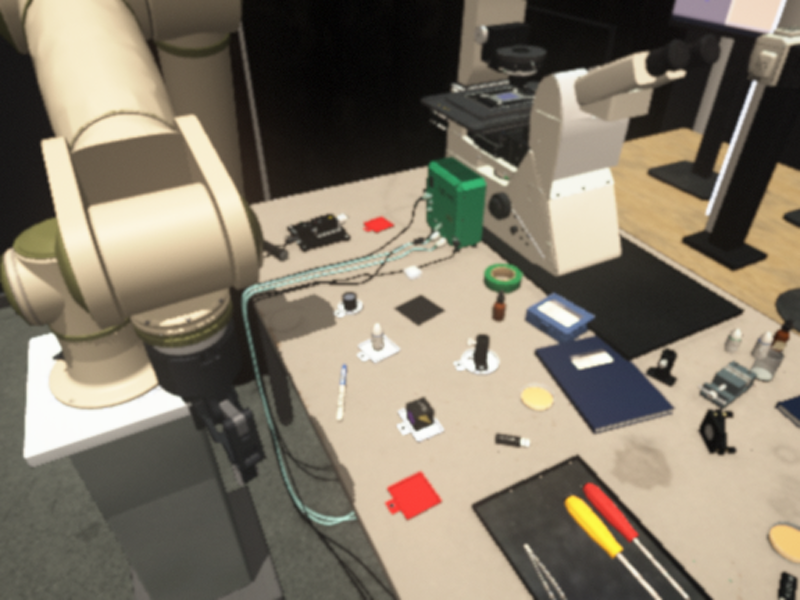

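View pics/t0.png

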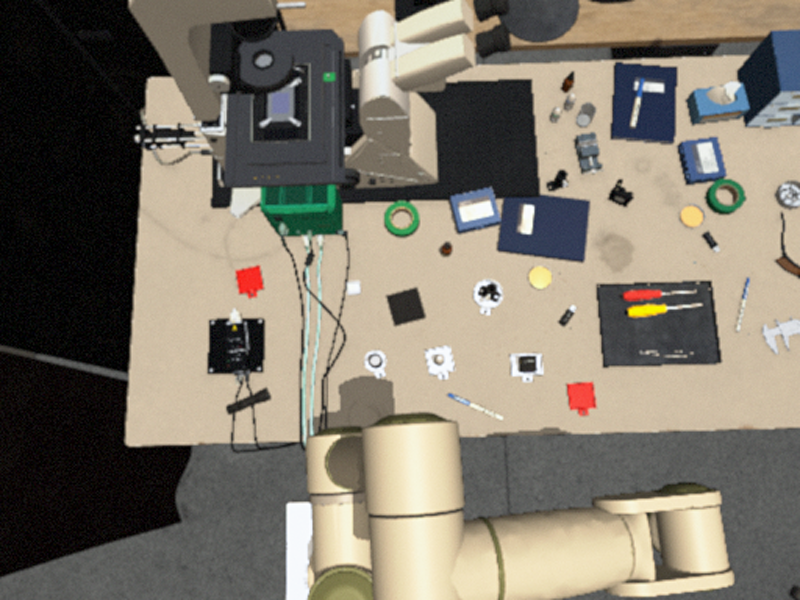

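The top view (800x600 scale) shows the lens tube in the small tray (375,362) and the objective in the square tray (440,361). The cube is in the oblong tray (527,365), the holder in the large tray (488,294), the mat is at (406,306) and the dropper at (446,250). Next I'll get coarse positions, then use the wrist camera for precision.

```bash
cat > h.py <<'E'
from rig import telemetry, optics, ctrl
import cv2, numpy as np
from scipy.spatial.transform import Rotation as Rot
def q2R(q): return Rot.from_quat([q[1],q[2],q[3],q[0]]).as_matrix()
def ray(name,uv,pose=None):
    m=optics.camera_model(name); f=192/np.tan(np.radians(m['vfov'])/2)
    d=np.array([(uv[0]-m['cx'])/f,(uv[1]-m['cy'])/f])
    if name=='wrist':
        r=np.hypot(*d); v=np.array([*(d*np.sinc(r/np.pi)/1.0),np.cos(r)])
        p,q=pose; M=np.array(m['mount']); R=q2R(q)
        return np.array(p)+R@M[:3,3], R@M[:3,:3]@v
    R=np.array(m['R']);t=np.array(m['t'])
    v=R.T@np.array([d[0],d[1],1]); return -R.T@t, v/np.linalg.norm(v)
def onplane(name,uv,z,pose=None):
    o,v=ray(name,uv,pose); return o+v*(z-o[2])/v[2]
def project(X,pose):
    m=optics.camera_model('wrist'); f=192/np.tan(np.radians(m['vfov'])/2)
    M=np.array(m['mount']); c=M[:3,:3].T@(q2R(pose[1]).T@(np.array(X)-pose[0])-M[:3,3])
    th=np.arctan2(np.hypot(c[0],c[1]),c[2]); d=c[:2]/np.hypot(*c[:2])*th*f
    return d+[m['cx'],m['cy']]
def tri(rays):
    A=np.zeros((3,3));b=np.zeros(3)
    for o,v in rays:
        P=np.eye(3)-np.outer(v,v);A+=P;b+=P@o
    X=np.linalg.solve(A,b); return X,[np.linalg.norm((np.eye(3)-np.outer(v,v))@(X-o)) for o,v in rays]
def snap(tag):
    s=telemetry.sense(); im=optics.capture('wrist'); cv2.imwrite(f'pics/{tag}.png',im)
    np.savez(f'pics/{tag}.npz',p=s['eef_pos'],q=s['ee_rot']); return im,(s['eef_pos'],s['ee_rot'])
def load(tag):
    d=np.load(f'pics/{tag}.npz'); return cv2.imread(f'pics/{tag}.png'),(d['p'],d['q'])
def togo(target,yaw=None):
    """tool-frame shift (units 200mm) and turn (units 90deg) to reach target TCP with vertical tool, tool y axis at world angle yaw"""
    s=telemetry.sense(); R=q2R(s['ee_rot']); d=np.array(target)-s['eef_pos']
    if yaw is None: w=np.zeros(3); 
    else:
        y=np.array([np.cos(yaw),np.sin(yaw),0]); y=y if y@R[:,1]>=0 else -y; z=np.array([0,0,-1.])
        T=np.c_[np.cross(y,z),y,z]; w=Rot.from_matrix(R.T@T).as_rotvec()
    return np.round(R.T@d/200,4), np.round(w/(np.pi/2),4), np.round(s['eef_pos'],1)
E
python3 - <<'E'
from h import *
for n,uv in dict(small=(375,362),square=(440,361),oblong=(527,365),large=(488,292),mat=(406,306),drop=(446,250),redsq=(582,396)).items():
    print(n,onplane('top',np.array(uv)/1.5625,5).round(0))
s=telemetry.sense();R=q2R(s['ee_rot']);print(R.round(3))
E
```

```text
small [452. -40.   5.]
square [ 450. -187.    5.]
oblong [ 435. -382.    5.]
large [ 606. -303.    5.]
mat [ 579. -114.    5.]
drop [ 710. -211.    5.]
redsq [ 362. -499.    5.]
[[ 0.966  0.26  -0.   ]
 [ 0.26  -0.966  0.001]
 [ 0.    -0.001 -1.   ]]
```

Call:
{"fn": "servo_tool", "kwargs": {"deltas": [[[0.19, -0.105, 0], [0, 0, 0], 1], [[0.19, -0.105, 0], [0, 0, 0], 1], [[0.19, -0.105, 0], [0, 0, 0], 1], [[0.19, -0.105, 0], [0, 0, 0], 1], [[0.19, -0.105, 0], [0, 0, 0], 1], [[0.19, -0.105, 0], [0, 0, 0], 1], [[0.19, -0.105, 0], [0, 0, 0], 1], [[0.19, -0.105, 0], [0, 0, 0], 1]]}}

```text
time_s: 0.95
eef_pos: [387.3, -264.3, 231.2]
ee_rot: [-0.0, 0.991, 0.131, -0.0]
force: [0.0, -0.3, -0.5]
grip_width: 0.997
grip_force: 0.0
```

Call:
{"fn": "servo_tool", "kwargs": {"deltas": [[[0.18, -0.05, 0], [0, 0, 0], 1], [[0.18, -0.05, 0], [0, 0, 0], 1], [[0.18, -0.05, 0], [0, 0, 0], 1], [[0, 0, 0], [0, 0, 0], 1], [[0, 0, 0], [0, 0, 0], 1], [[0, 0, 0], [0, 0, 0], 1]]}}

```text
time_s: 1.55
eef_pos: [482.2, -209.2, 231.2]
ee_rot: [-0.0, 0.991, 0.131, -0.0]
force: [-0.1, 0.6, -0.4]
grip_width: 0.996
grip_force: 0.0
```

```bash
python3 - <<'E'
from h import *
im,p=snap('w1'); print(p, telemetry.sense()['dq'].round(3))
cv2.imwrite('pics/w1v.png',cv2.resize(im,(800,600),interpolation=cv2.INTER_CUBIC))
E
```

```text
(array([ 482.15195785, -209.1707406 ,  231.17378486]), array([-8.99807051e-05,  9.91424957e-01,  1.30677014e-01, -2.53331405e-04])) [-0.004 -0.004 -0.002 -0.     0.001  0.002]
```

View pics/w1v.png

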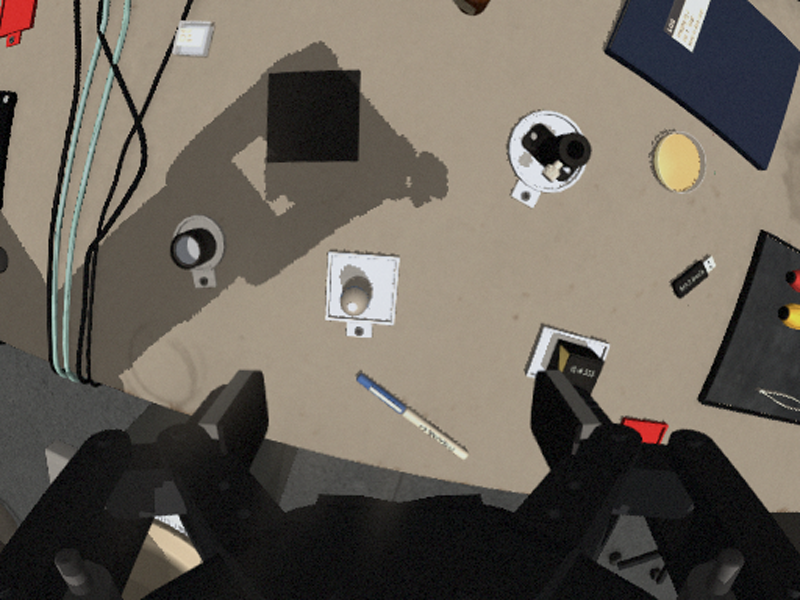

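The wrist view (800x600 scale) shows the mat at (314,115), the large tray with the holder at (548,152), the small tray with the tube at (203,243) and the square tray with the objective at (363,288). The oblong tray with the cube at (568,360) is partly hidden by a finger. I'll step back for a second and third view.

Call:
{"fn": "servo_tool", "kwargs": {"deltas": [[[-0.16, 0.06, 0], [0, 0, 0], 1], [[-0.16, 0.06, 0], [0, 0, 0], 1], [[-0.16, 0.06, 0], [0, 0, 0], 1], [[0, 0, 0], [0, 0, 0], 1], [[0, 0, 0], [0, 0, 0], 1], [[0, 0, 0], [0, 0, 0], 1]]}}

```text
time_s: 2.2
eef_pos: [399.6, -268.4, 231.4]
ee_rot: [0.0, 0.991, 0.131, 0.0]
force: [0.2, 0.1, 0.4]
grip_width: 0.998
grip_force: 0.0
```

```bash
python3 - <<'E'
from h import *
im,p=snap('w2'); print(p, telemetry.sense()['dq'].round(3))
cv2.imwrite('pics/w2v.png',cv2.resize(im,(800,600),interpolation=cv2.INTER_CUBIC))
E
```

```text
(array([ 399.55766161, -268.38181775,  231.42430336]), array([6.24686107e-05, 9.91394707e-01, 1.30906494e-01, 1.45729966e-04])) [ 0.007  0.004 -0.002 -0.    -0.001 -0.003]
```

View pics/w2v.png

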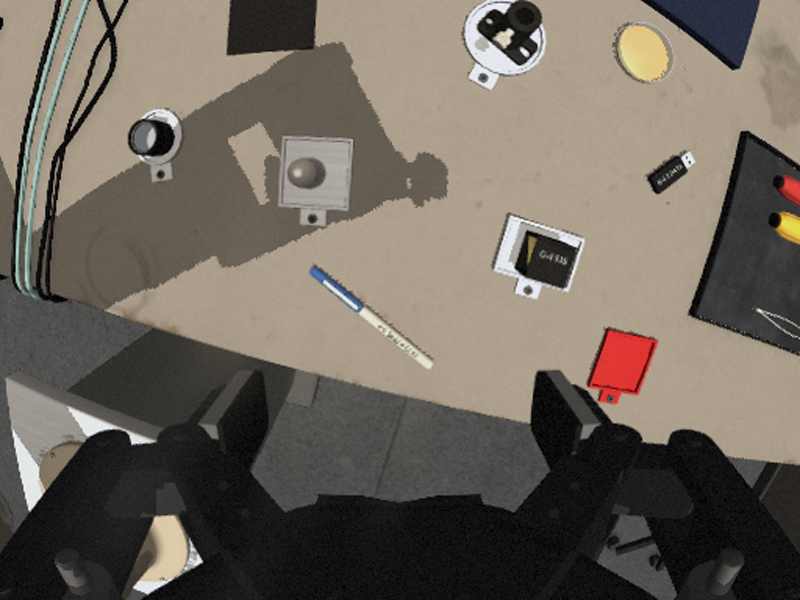

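```bash
python3 - <<'E'
from h import *
C={'w1':dict(small=(200,243),square=(363,290),oblong=(568,355),large=(548,155)),'w2':dict(small=(155,140),square=(316,176),oblong=(538,256),large=(503,38))}
rows=[]
for t in C:
    im,p=load(t); a=[];b=[]
    hsv=cv2.cvtColor(im,cv2.COLOR_BGR2HSV)
    lab=cv2.cvtColor(im,cv2.COLOR_BGR2LAB)
    print(t,[ (im[int(y/1.5625),int(x/1.5625)].tolist()) for x,y in [(250,200),(450,400),(330,300 if t=='w1' else 200),(620,200)]])
    for n,(x,y) in C[t].items():
        x=int(x/1.5625);y=max(33,int(y/1.5625))
        s=np.s_[y-33:y+33,x-33:x+33]
        c=im[s]; m=(hsv[s][:,:,1]<38)&(hsv[s][:,:,2]>60)
        a.append(cv2.resize(c,None,fx=3,fy=3,interpolation=cv2.INTER_CUBIC)); b.append(cv2.resize(m.astype(np.uint8)*255,None,fx=3,fy=3,interpolation=0))
    rows+= [np.hstack(a),cv2.cvtColor(np.hstack(b),cv2.COLOR_GRAY2BGR)]
cv2.imwrite('pics/m1.png',cv2.resize(np.vstack(rows),None,fx=.75,fy=.75,interpolation=cv2.INTER_AREA))
E
```

```text
w1 [[79, 89, 97], [131, 151, 163], [192, 188, 182], [139, 158, 170]]
w2 [[85, 98, 104], [136, 156, 170], [161, 168, 172], [140, 161, 172]]
```

View pics/m1.png

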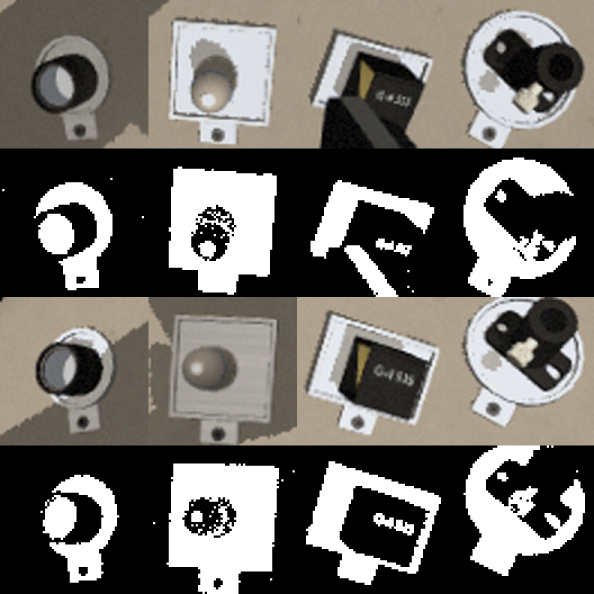

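The masks separate all four trays cleanly. The lug sits at the bottom of each, and the oblong tray's long way runs left to right in the picture. Fitting the outlines next.

```bash
cat > trays.py <<'E'
from h import *
from scipy.optimize import least_squares
def traymask(im,uv,h=34):
    hsv=cv2.cvtColor(im,cv2.COLOR_BGR2HSV); m=((hsv[:,:,1]<38)&(hsv[:,:,2]>60)).astype(np.uint8)
    M=np.zeros_like(m); x,y=map(int,uv); s=np.s_[max(0,y-h):y+h,max(0,x-h):x+h]; M[s]=m[s]
    n,l,st,_=cv2.connectedComponentsWithStats(M); k=1+np.argmax(st[1:,4])
    c,_=cv2.findContours((l==k).astype(np.uint8),cv2.RETR_EXTERNAL,cv2.CHAIN_APPROX_NONE)
    return max(c,key=cv2.contourArea)[:,0,:].astype(float)
def plane(pts,p,z): return np.array([onplane('wrist',u,z,p)[:2] for u in pts])
def circ(P,R):
    f=lambda c:np.hypot(*(P-c[:2]).T)-c[2]
    r=least_squares(f,[*P.mean(0),R],loss='soft_l1',f_scale=.5); return r.x
def rect(im,p,uv,z):
    c=traymask(im,uv); img=np.zeros((384,512),np.uint8); cv2.fillPoly(img,[cv2.convexHull(c.astype(np.int32))],1)
    f=np.zeros((384,512),np.uint8); cv2.fillPoly(f,[c.astype(np.int32)],1)
    return c,f
if __name__=='__main__':
    C={'w1':dict(small=(200,243),square=(363,290),large=(548,155)),'w2':dict(small=(155,140),square=(316,176),oblong=(538,256),large=(503,38))}
    for t in C:
        im,p=load(t)
        for n,uv in C[t].items():
            c=traymask(im,np.array(uv)/1.5625)
            P=plane(c,p,7)
            if n in('small','large'): print(t,n,circ(P,25 if n=='small' else 34).round(1))
            else:
                # drop the lug: open the filled hull-of-mask in mm raster
                o=P.mean(0); q=((P-o)*4+300).astype(np.int32); g=np.zeros((600,600),np.uint8); cv2.fillPoly(g,[q],1)
                if n=='square': g=cv2.morphologyEx(g,cv2.MORPH_CLOSE,np.ones((9,9)))
                g=cv2.morphologyEx(g,cv2.MORPH_OPEN,cv2.getStructuringElement(cv2.MORPH_ELLIPSE,(101,101))) if n=='square' else cv2.morphologyEx(g,cv2.MORPH_OPEN,np.ones((3,3)))
                if n=='oblong':
                    h=cv2.morphologyEx(g,cv2.MORPH_OPEN,cv2.getStructuringElement(cv2.MORPH_ELLIPSE,(101,101))); g=h
                cc=max(cv2.findContours(g,0,1)[0],key=cv2.contourArea)
                (cx,cy),(w,hh),a=cv2.minAreaRect(cc); print(t,n,((np.array([cx,cy])-300)/4+o).round(1),round(w/4,1),round(hh/4,1),round(a,1))
E
python3 trays.py; python3 - <<'E'
from h import *
# mat
for t,uv in(('w1',(314,115)),):
    im,p=load(t); m=(im.max(2)<45).astype(np.uint8)
    l=cv2.connectedComponents(m)[1]; k=l[int(uv[1]/1.5625),int(uv[0]/1.5625)]
    c=cv2.findContours((l==k).astype(np.uint8),0,1)[0][0][:,0]
    P=np.array([onplane('wrist',u,3,p)[:2] for u in c],np.float32); print('mat',cv2.minAreaRect(P))
E
```

```text
w1 small [451.5 -40.   25.7]
w1 square [ 447.2 -186.4] 67.1 58.1 10.7
w1 large [ 600.4 -300.8   33. ]
w2 small [452.3 -40.9  25.1]
w2 square [ 447.2 -186.3] 66.0 58.9 10.2
w2 oblong [ 431.7 -378.9] 55.5 70.8 1.1
w2 large [ 596.  -299.6   30. ]
mat ((578.170654296875, -111.72633361816406), (74.02693939208984, 74.21269989013672), 14.37121868133545)
```

```bash
cat > t2.py <<'E'
from trays import *
C={'w1':dict(small=(200,243),square=(363,290),large=(548,155)),'w2':dict(small=(155,140),square=(316,176),oblong=(538,256),large=(503,38))}
for t in C:
    im,p=load(t)
    for n,uv in C[t].items():
        c=traymask(im,np.array(uv)/1.5625); c=c[c[:,1]>2]
        P=plane(c,p,7)
        if n in('small','large'):
            R={'small':25,'large':34}[n]; H=P
            x=P.mean(0)
            for k in range(12):
                r=np.hypot(*(P-x).T); ok=abs(r-R)<max(1.5,8-k)
                x=least_squares(lambda c:np.hypot(*(P[ok]-c).T)-R,x).x
            print(t,n,x.round(1),ok.sum(),'rms',abs(r-R)[ok].mean().round(2),'free',circ(P[ok],R).round(1))
        else:
            o=P.mean(0); g=np.zeros((600,600),np.uint8); cv2.fillPoly(g,[((P-o)*4+300).astype(np.int32)],1)
            g=cv2.morphologyEx(g,cv2.MORPH_CLOSE,np.ones((9,9)))
            g=cv2.morphologyEx(g,cv2.MORPH_OPEN,cv2.getStructuringElement(cv2.MORPH_ELLIPSE,(151,151)))
            cc=max(cv2.findContours(g,0,1)[0],key=cv2.contourArea)
            (cx,cy),(w,hh),a=cv2.minAreaRect(cc); print(t,n,((np.array([cx,cy])-300)/4+o).round(1),round(w/4,1),round(hh/4,1),round(a,1))
E
python3 t2.py
```

```text
w1 small [454.1 -40.4] 72 rms 0.45 free [454.1 -40.4  25.1]
w1 square [ 449.1 -186.3] 63.0 57.7 12.3
w1 large [ 601.4 -301.7] 118 rms 0.34 free [ 601.4 -301.7   33.9]
w2 small [453.4 -40.8] 68 rms 0.52 free [453.3 -40.7  25.3]
w2 square [ 448.8 -186. ] 62.7 58.8 9.6
w2 oblong [ 433.6 -379.1] 71.0 52.2 90.0Traceback (most recent call last):
  File "t2.py", line 7, in <module>
    P=plane(c,p,7)
  File "trays.py", line 9, in plane
    def plane(pts,p,z): return np.array([onplane('wrist',u,z,p)[:2] for u in pts])
                                         ~~~~~~~^^^^^^^^^^^^^^^
  File "h.py", line 15, in onplane
    o,v=ray(name,uv,pose); return o+v*(z-o[2])/v[2]
        ~~~^^^^^^^^^^^^^^
  File "h.py", line 6, in ray
    m=optics.camera_model(name); f=192/np.tan(np.radians(m['vfov'])/2)
ValueError: time passes only in moves, steps and waits
```

```bash
python3 - <<'E'
import re
s=open('h.py').read()
s=s.replace("from scipy.spatial","_C={}\ndef cam(n):\n    if n not in _C: _C[n]=optics.camera_model(n)\n    return _C[n]\nfrom scipy.spatial",1)
a,b=s.split("from scipy.spatial",1); open('h.py','w').write(a+"from scipy.spatial"+b.replace("optics.camera_model(","cam("))
E
python3 t2.py | tail -2; python3 - <<'E'
from h import *
print(togo([385,-41,150],np.pi/2), optics.capture is not None)
E
```

```text
w2 oblong [ 433.6 -379.1] 71.0 52.2 90.0
w2 large [ 590.3 -303.9] 31 rms 0.76 free [ 590.7 -303.7   33.7]
(array([ 0.2243, -1.116 ,  0.4067]), array([ 0.000e+00, -1.000e-04,  1.676e-01]), array([ 399.7, -268.2,  231.3])) True
```

Call:
{"fn": "servo_tool", "kwargs": {"deltas": [[[0, 0, 0], [0, 0, 0.084], 1], [[0, 0, 0], [0, 0, 0.084], 1], [[-0.0125, -0.19, 0.0675], [0, 0, 0], 1], [[-0.0125, -0.19, 0.0675], [0, 0, 0], 1], [[-0.0125, -0.19, 0.0675], [0, 0, 0], 1], [[-0.0125, -0.19, 0.0675], [0, 0, 0], 1], [[-0.0125, -0.19, 0.0675], [0, 0, 0], 1], [[-0.0125, -0.19, 0.0675], [0, 0, 0], 1]]}}

```text
time_s: 3.05
eef_pos: [384.6, -38.5, 149.9]
ee_rot: [0.0, 1.0, -0.0, 0.0]
force: [0.7, -0.9, -0.0]
grip_width: 0.999
grip_force: 0.0
```

Call:
{"fn": "servo_tool", "kwargs": {"deltas": [[[0, 0, 0], [0, 0, 0], 1], [[0, 0, 0], [0, 0, 0], 1], [[0, 0, 0], [0, 0, 0], 1]]}}

```text
time_s: 3.35
eef_pos: [385.3, -41.0, 150.7]
ee_rot: [0.0, 1.0, -0.001, 0.0]
force: [0.3, -0.1, 1.1]
grip_width: 0.999
grip_force: 0.0
```

```bash
cat > look.py <<'E'
from h import *
import sys
tag,ex,ey,ez=sys.argv[1],*map(float,sys.argv[2:5])
im,p=snap(tag); u=project([ex,ey,ez],p); print(p[0].round(1),Rot.from_matrix(q2R(p[1])).as_rotvec().round(3),'expected px',u.round(1))
x,y=np.clip(u.astype(int),[50,50],[461,333]); c=im[y-50:y+50,x-50:x+50]; print('crop origin',x-50,y-50)
cv2.imwrite(f'pics/{tag}c.png',cv2.resize(c,(600,600),interpolation=cv2.INTER_CUBIC))
E
python3 look.py tube 452 -41 33
```

```text
[385.3 -41.  150.7] [ 3.141e+00 -2.000e-03  2.000e-03] expected px [255.  113.3]
crop origin 205 63
```

View pics/tubec.png

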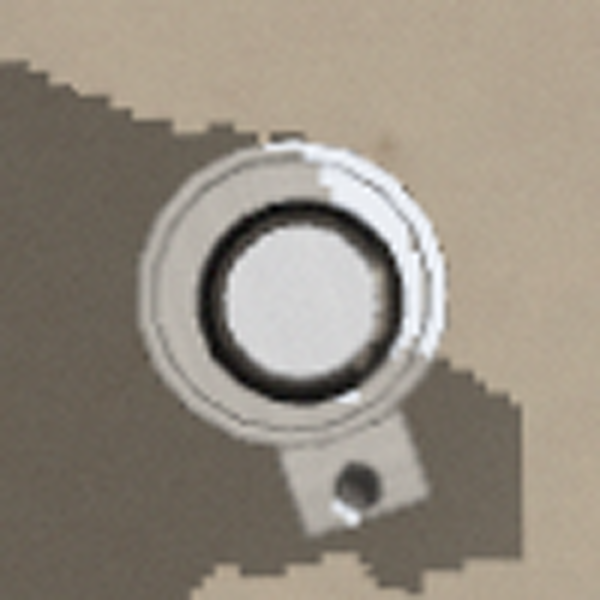

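The tube ring is centred in the crop at (301,302), that is pixel (255.2,113.3), which puts it at (452,-41). Its measured diameter of about 30 mm matches. The small tray's centre is at (453.6,-39.7).

Call:
{"fn": "servo_tool", "kwargs": {"deltas": [[[0.17, 0, 0.05], [0, 0, 0], 1], [[0.165, 0, 0.1], [0, 0, 0], 1], [[0, 0, 0.2], [0, 0, 0], 1], [[0, 0, 0.2], [0, 0, 0], 1], [[0, 0, 0.15], [0, 0, 0], 1], [[0, 0, 0], [0, 0, 0], 1], [[0, 0, 0], [0, 0, 0], 1], [[0, 0, 0], [0, 0, 0], 0]], "squeeze": 30}}

```text
time_s: 4.2
eef_pos: [452.8, -41.2, 12.0]
ee_rot: [0.001, 1.0, -0.001, 0.001]
force: [0.6, 0.7, 1.6]
grip_width: 0.859
grip_force: 0.0
```

Call:
{"fn": "servo_tool", "kwargs": {"deltas": [[[0, 0, 0], [0, 0, 0], 0], [[0, 0, 0], [0, 0, 0], 0], [[0, 0, 0], [0, 0, 0], 0], [[0, 0, 0], [0, 0, 0], 0], [[0, 0, 0], [0, 0, 0], 0], [[0, 0, 0], [0, 0, 0], 0]]}}

```text
time_s: 4.8
eef_pos: [452.1, -40.5, 10.9]
ee_rot: [0.0, 1.0, -0.0, 0.0]
force: [-0.5, 0.4, 5.6]
grip_width: 0.341
grip_force: 30.5
```

Call:
{"fn": "servo_tool", "kwargs": {"deltas": [[[0, 0, -0.1], [0, 0, 0], 0], [[0, 0, -0.15], [0, 0, 0], 0], [[0, 0, -0.15], [0, 0, 0], 0], [[0.16, 0.09, 0], [0, 0, 0], 0], [[0.16, 0.09, 0], [0, 0, 0], 0], [[0.16, 0.09, 0], [0, 0, 0], 0], [[0.15, 0.085, 0], [0, 0, 0], 0], [[0, 0, 0], [0, 0, 0], 0]]}}

```text
time_s: 5.6
eef_pos: [579.9, -113.6, 90.0]
ee_rot: [0.0, 1.0, -0.001, 0.001]
force: [0.2, 0.5, -0.1]
grip_width: 0.341
grip_force: 29.9
```

Call:
{"fn": "servo_tool", "kwargs": {"deltas": [[[0, 0, 0.15], [0, 0, 0], 0], [[0, 0, 0.12], [0, 0, 0], 0], [[0, 0, 0.09], [0, 0, 0], 0], [[0, 0, 0.035], [0, 0, 0], 0], [[0, 0, 0], [0, 0, 0], 0], [[0, 0, 0], [0, 0, 0], 0]]}}

```text
time_s: 6.2
eef_pos: [577.6, -111.5, 11.8]
ee_rot: [0.0, 1.0, -0.0, 0.0]
force: [-0.8, 0.0, -0.3]
grip_width: 0.342
grip_force: 30.2
```

Call:
{"fn": "servo_tool", "kwargs": {"deltas": [[[0, 0, 0], [0, 0, 0], 1], [[0, 0, 0], [0, 0, 0], 1], [[0, 0, 0], [0, 0, 0], 1], [[0, 0, 0], [0, 0, 0], 1], [[0, 0, -0.15], [0, 0, 0], 1], [[0, 0, -0.2], [0, 0, 0], 1], [[0, 0, -0.2], [0, 0, 0], 1], [[0, 0, -0.15], [0, 0, 0], 1]]}}

```text
time_s: 7.0
eef_pos: [578.0, -111.8, 154.0]
ee_rot: [0.0, 1.0, -0.001, 0.001]
force: [-0.5, 0.4, 1.3]
grip_width: 0.999
grip_force: 0.0
```

Call:
{"fn": "servo_tool", "kwargs": {"deltas": [[[-0.194, 0.074, 0], [0, 0, 0], 1], [[-0.194, 0.074, 0], [0, 0, 0], 1], [[-0.194, 0.074, 0], [0, 0, 0], 1], [[-0.194, 0.074, 0], [0, 0, 0], 1], [[-0.194, 0.074, 0], [0, 0, 0], 1], [[0, 0, 0], [0, 0, 0], 1], [[0, 0, 0], [0, 0, 0], 1], [[0, 0, 0], [0, 0, 0], 1]]}}

```text
time_s: 7.8
eef_pos: [384.3, -185.3, 151.4]
ee_rot: [0.0, 1.0, -0.0, 0.0]
force: [0.1, -0.4, 1.0]
grip_width: 0.999
grip_force: 0.0
```

```bash
python3 look.py obj 451 -186 30
```

```text
[ 384.3 -185.3  151.4] [ 3.141e+00 -1.000e-03  1.000e-03] expected px [255.9 113.2]
crop origin 205 63
```

View pics/objc.png

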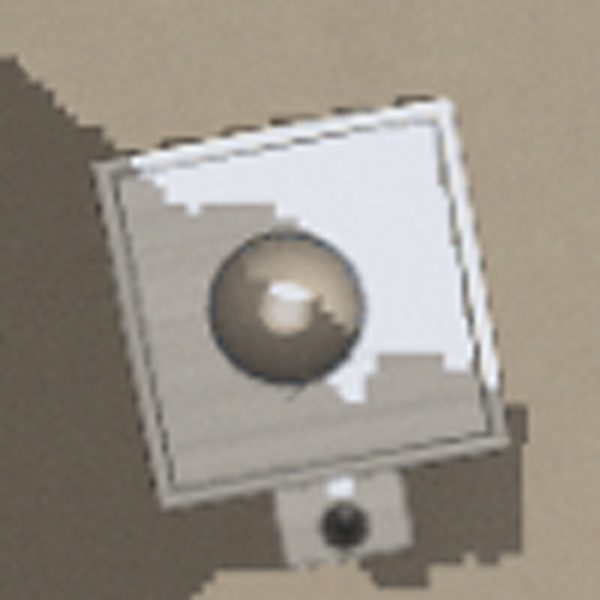

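The objective is centred in the crop at (287,308), with its nose at (288,313). The square tray's corners average (304,303), at about 10° yaw. I'll check the nose height from two views before grasping.

```bash
python3 - <<'E'
from h import *
p1=load('w1')[1];po=load('obj')[1];pt=load('tube')[1]
print('nose',tri([ray('wrist',(225,196.4),p1),ray('wrist',(253,115.2),po)]))
print('obj axis',onplane('wrist',(252.9,114.4),35,po),'sq tray',onplane('wrist',(255.7,113.6),7,po))
# tray lug screw of square tray w1 (348? mosaic 218,134) vs obj view (345,525)
print('sq screw',tri([ray('wrist',(199+(218-148.5)/2.25,152+134/2.25),p1),ray('wrist',(205+345/6,63+525/6),po)]))
print('small screw',tri([ray('wrist',(95+80/2.25,122+130/2.25),p1),ray('wrist',(205+357/6,63+485/6),pt)]))
# tube top hole left edge in w1: leftmost ring point; large tray holder top in w1
E
```

```text
nose (array([ 449.52495852, -183.40413574,   57.44441895]), [np.float64(0.2653206253317949), np.float64(0.2653206253318759)])
obj axis [ 450.00502279 -183.42621239   35.        ] sq tray [ 450.6032746 -185.8999873    7.       ]
sq screw (array([ 414.22830848, -192.71424367,    3.37749411]), [np.float64(0.0857811184600712), np.float64(0.08578111846003723)])
small screw (array([421.98539031, -50.31072531,   4.52508544]), [np.float64(0.17282770283854085), np.float64(0.17282770283858281)])
```

Call:
{"fn": "servo_tool", "kwargs": {"deltas": [[[0.165, -0.005, 0.05], [0, 0, 0], 1], [[0.165, -0.005, 0.1], [0, 0, 0], 1], [[0, 0, 0.2], [0, 0, 0], 1], [[0, 0, 0.2], [0, 0, 0], 1], [[0, 0, 0.15], [0, 0, 0], 1], [[0, 0, 0], [0, 0, 0], 1], [[0, 0, 0], [0, 0, 0], 1], [[0, 0, 0], [0, 0, 0], 0]], "squeeze": 40}}

```text
time_s: 8.65
eef_pos: [450.7, -183.9, 12.9]
ee_rot: [0.001, 1.0, -0.0, 0.001]
force: [0.3, -1.2, 0.5]
grip_width: 0.859
grip_force: 0.0
```

Call:
{"fn": "servo_tool", "kwargs": {"deltas": [[[0, 0, 0], [0, 0, 0], 0], [[0, 0, 0], [0, 0, 0], 0], [[0, 0, 0], [0, 0, 0], 0], [[0, 0, 0], [0, 0, 0], 0], [[0, 0, 0], [0, 0, 0], 0], [[0, 0, 0], [0, 0, 0], 0]]}}

```text
time_s: 9.25
eef_pos: [449.7, -183.7, 11.9]
ee_rot: [0.0, 1.0, -0.001, 0.0]
force: [-1.1, 0.8, 4.9]
grip_width: 0.249
grip_force: 39.0
```

Call:
{"fn": "servo_tool", "kwargs": {"deltas": [[[0, 0, -0.1], [0, 0, 0], 0], [[0, 0, -0.15], [0, 0, 0], 0], [[0, 0, -0.15], [0, 0, 0], 0], [[0.005, -0.18, 0], [0, 0, 0], 0], [[0.005, -0.18, 0], [0, 0, 0], 0], [[0.005, -0.18, 0], [0, 0, 0], 0], [[0.005, -0.18, 0], [0, 0, 0], 0], [[0, 0, 0], [0, 0, 0], 0]]}}

```text
time_s: 10.05
eef_pos: [453.1, -36.3, 91.3]
ee_rot: [-0.0, 1.0, 0.001, -0.0]
force: [-0.7, -0.3, -1.5]
grip_width: 0.249
grip_force: 39.8
```

Call:
{"fn": "servo_tool", "kwargs": {"deltas": [[[0, 0, 0.15], [0, 0, 0], 0], [[0, 0, 0.12], [0, 0, 0], 0], [[0, 0, 0.09], [0, 0, 0], 0], [[0, 0, 0.035], [0, 0, 0], 0], [[0, 0, 0], [0, 0, 0], 0], [[0, 0, 0], [0, 0, 0], 0]]}}

```text
time_s: 10.65
eef_pos: [454.0, -40.0, 12.7]
ee_rot: [0.0, 1.0, -0.001, 0.0]
force: [0.4, 0.2, -0.5]
grip_width: 0.251
grip_force: 40.6
```

Call:
{"fn": "servo_tool", "kwargs": {"deltas": [[[0, 0, 0], [0, 0, 0], 1], [[0, 0, 0], [0, 0, 0], 1], [[0, 0, 0], [0, 0, 0], 1], [[0, 0, 0], [0, 0, 0], 1], [[0, 0, -0.15], [0, 0, 0], 1], [[0, 0, -0.2], [0, 0, 0], 1], [[0, 0, -0.2], [0, 0, 0], 1], [[0, 0, -0.15], [0, 0, 0], 1]]}}

```text
time_s: 11.45
eef_pos: [454.0, -39.6, 154.7]
ee_rot: [0.0, 1.0, -0.001, 0.001]
force: [0.3, -0.7, -1.1]
grip_width: 0.999
grip_force: 0.0
```

Call:
{"fn": "servo_tool", "kwargs": {"deltas": [[[-0.054, 0.2125, 0], [0, 0, 0], 1], [[-0.054, 0.2125, 0], [0, 0, 0], 1], [[-0.054, 0.2125, 0], [0, 0, 0], 1], [[-0.054, 0.2125, 0], [0, 0, 0], 1], [[-0.054, 0.2125, 0], [0, 0, 0], 1], [[-0.054, 0.2125, 0], [0, 0, 0], 1], [[-0.054, 0.2125, 0], [0, 0, 0], 1], [[-0.054, 0.2125, 0.02], [0, 0, 0], 1]]}}

```text
time_s: 12.25
eef_pos: [366.3, -381.3, 148.7]
ee_rot: [0.0, 1.0, -0.001, 0.0]
force: [1.3, 0.5, 0.0]
grip_width: 0.998
grip_force: 0.0
```

Call:
{"fn": "servo_tool", "kwargs": {"deltas": [[[0, 0, 0], [0, 0, 0], 1], [[0, 0, 0], [0, 0, 0], 1], [[0, 0, 0], [0, 0, 0], 1]]}}

```text
time_s: 12.55
eef_pos: [367.2, -378.5, 148.3]
ee_rot: [-0.0, 1.0, -0.0, -0.0]
force: [-0.8, 0.3, -0.5]
grip_width: 0.999
grip_force: 0.0
```

```bash
python3 look.py cube 435.7 -379 30
```

```text
[ 367.2 -378.5  148.3] [-3.141  0.     0.   ] expected px [255.8 111.1]
crop origin 205 61
```

View pics/cubec.png

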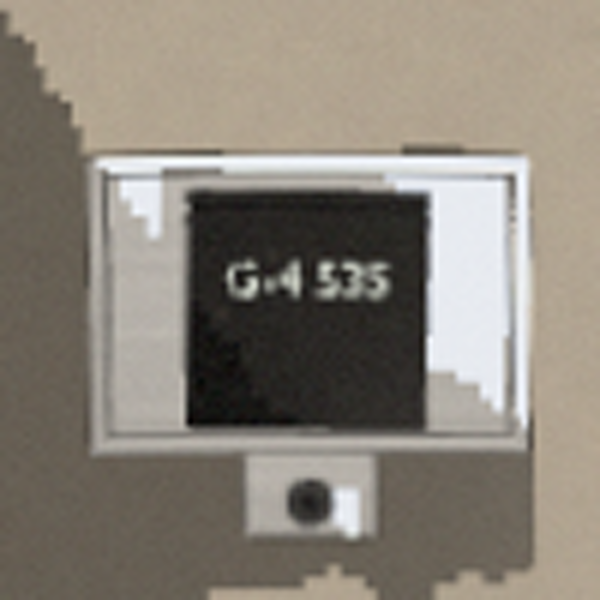

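The cube is centred in the crop at (307,310) and square to the picture. Its width of about 34 mm matches, and the oblong tray is at (310,304). I'll check which faces carry the windows before choosing the grasp axis.

```bash
python3 - <<'E'
import cv2,numpy as np
a=cv2.imread('pics/scene0.png')[250:285,250:290]; b=cv2.imread('pics/w2.png')[135:190,310:378]; 
r=lambda i:cv2.convertScaleAbs(cv2.resize(i,(400,400),interpolation=cv2.INTER_CUBIC),alpha=2,beta=10)
cv2.imwrite('pics/cf.png',np.hstack([r(a),r(b)]))
E
```

```text
(no output)
```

View pics/cf.png

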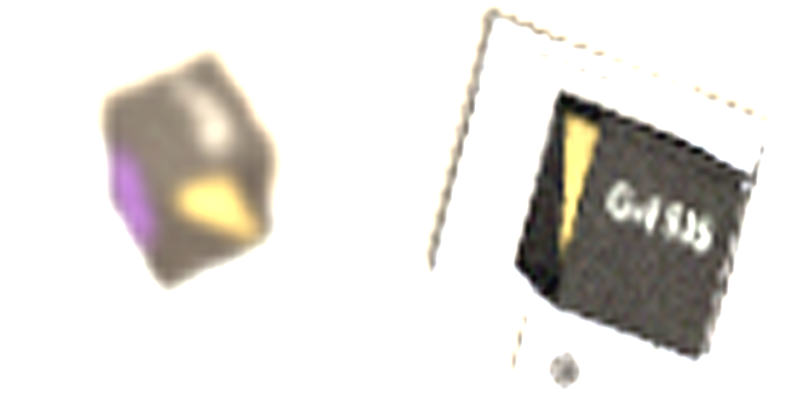

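The purple round window faces -x and gold triangles sit on the ±y faces, so the plain grasp is across world y, as the tool stands.

Call:
{"fn": "servo_tool", "kwargs": {"deltas": [[[0.17, 0.005, 0.05], [0, 0, 0], 1], [[0.165, 0, 0.1], [0, 0, 0], 1], [[0, 0, 0.2], [0, 0, 0], 1], [[0, 0, 0.2], [0, 0, 0], 1], [[0, 0, 0.135], [0, 0, 0], 1], [[0, 0, 0], [0, 0, 0], 1], [[0, 0, 0], [0, 0, 0], 1], [[0, 0, 0], [0, 0, 0], 0]], "squeeze": 40}}

```text
time_s: 13.4
eef_pos: [434.8, -381.1, 13.4]
ee_rot: [0.001, 1.0, -0.0, 0.001]
force: [-0.6, 0.0, 0.2]
grip_width: 0.854
grip_force: 0.0
```

Call:
{"fn": "servo_tool", "kwargs": {"deltas": [[[0, 0, 0], [0, 0, 0], 0], [[0, 0, 0], [0, 0, 0], 0], [[0, 0, 0], [0, 0, 0], 0], [[0, 0, 0], [0, 0, 0], 0], [[0, 0, 0], [0, 0, 0], 0], [[0, 0, 0], [0, 0, 0], 0]]}}

```text
time_s: 14.0
eef_pos: [434.2, -380.8, 12.2]
ee_rot: [0.0, 1.0, -0.001, 0.0]
force: [-1.3, 0.7, 6.1]
grip_width: 0.382
grip_force: 39.0
```

Call:
{"fn": "servo_tool", "kwargs": {"deltas": [[[0, 0, -0.1], [0, 0, 0], 0], [[0, 0, -0.15], [0, 0, 0], 0], [[0, 0, -0.15], [0, 0, 0], 0], [[0.016, -0.195, 0], [0, 0, 0], 0], [[0.016, -0.195, 0], [0, 0, 0], 0], [[0.016, -0.195, 0], [0, 0, 0], 0], [[0.016, -0.195, 0], [0, 0, 0], 0], [[0.016, -0.195, 0], [0, 0, 0], 0]]}}

```text
time_s: 14.8
eef_pos: [450.0, -184.0, 91.5]
ee_rot: [0.0, 1.0, -0.001, 0.0]
force: [1.4, 0.5, -0.7]
grip_width: 0.383
grip_force: 39.8
```

Call:
{"fn": "servo_tool", "kwargs": {"deltas": [[[0, 0, 0], [0, 0, 0], 0], [[0, 0, 0.15], [0, 0, 0], 0], [[0, 0, 0.12], [0, 0, 0], 0], [[0, 0, 0.09], [0, 0, 0], 0], [[0, 0, 0.035], [0, 0, 0], 0], [[0, 0, 0], [0, 0, 0], 0], [[0, 0, 0], [0, 0, 0], 0]]}}

```text
time_s: 15.5
eef_pos: [450.4, -186.1, 12.7]
ee_rot: [0.0, 1.0, -0.001, 0.0]
force: [0.5, 0.4, -0.7]
grip_width: 0.383
grip_force: 40.3
```

Call:
{"fn": "servo_tool", "kwargs": {"deltas": [[[0, 0, 0], [0, 0, 0], 1], [[0, 0, 0], [0, 0, 0], 1], [[0, 0, 0], [0, 0, 0], 1], [[0, 0, 0], [0, 0, 0], 1], [[0, 0, -0.15], [0, 0, 0], 1], [[0, 0, -0.2], [0, 0, 0], 1], [[0, 0, -0.2], [0, 0, 0], 1], [[0, 0, -0.15], [0, 0, 0], 1]]}}

```text
time_s: 16.3
eef_pos: [450.4, -185.6, 154.8]
ee_rot: [0.001, 1.0, -0.0, 0.001]
force: [0.0, -0.4, 0.1]
grip_width: 1.001
grip_force: 0.0
```

Call:
{"fn": "servo_tool", "kwargs": {"deltas": [[[0.105, 0.145, 0], [0, 0, 0], 1], [[0.105, 0.145, 0], [0, 0, 0], 1], [[0.105, 0.145, 0], [0, 0, 0], 1], [[0.105, 0.145, 0], [0, 0, 0], 1], [[0, 0, 0], [0, 0, 0], 1], [[0, 0, 0], [0, 0, 0], 1], [[0, 0, 0], [0, 0, 0], 1]]}}

```text
time_s: 17.0
eef_pos: [533.6, -300.8, 152.3]
ee_rot: [-0.0, 1.0, -0.0, -0.0]
force: [0.1, 0.0, 0.1]
grip_width: 1.005
grip_force: 0.0
```

```bash
python3 look.py hold 601 -302 30
```

```text
[ 533.6 -300.8  152.3] [-3.141e+00  1.000e-03  1.000e-03] expected px [256.6 112.4]
crop origin 206 62
```

View pics/holdc.png

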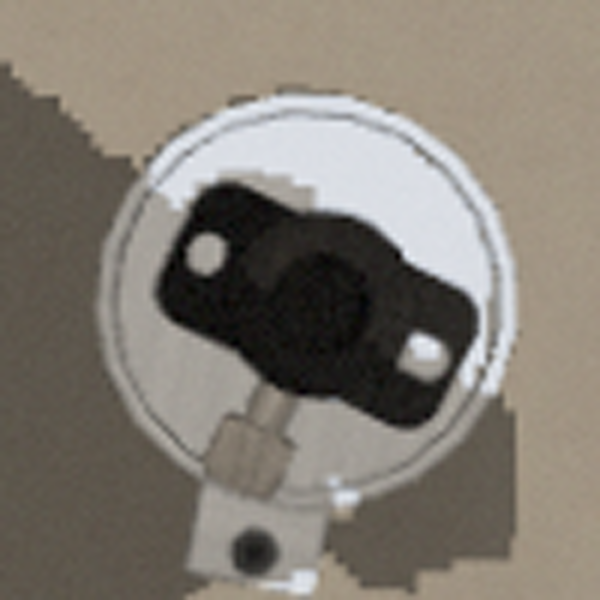

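The holder's foot holes are at (207,254) and (425,356) and its bore is at (322,305), so the foot is turned 25°. The large tray is centred at (307,300).

```bash
python3 - <<'E'
from h import *
p1=load('w1')[1];p=load('hold')[1]
c=lambda x,y:(206+x/6,62+y/6)
print('top',tri([ray('wrist',(367.9,94.9),p1),ray('wrist',c(322,305),p)]))
h=[onplane('wrist',c(*u),9,p) for u in((207,254),(425,356))]; print('foot',(h[0]+h[1])/2,np.degrees(np.arctan2(*(h[0]-h[1])[1::-1])))
print('tray',onplane('wrist',c(307,300),7,p))
print(togo([600.7,-304.3,16],np.radians(64.9)))
E
```

```text
top (array([ 601.20876184, -303.9952958 ,   61.49424314]), [np.float64(0.6000033570062825), np.float64(0.6000033570062784)])
foot [ 600.65515485 -304.13188529    9.        ] 64.79217115042857
tray [ 601.36631877 -302.65711801    7.        ]
(array([0.3353, 0.0176, 0.6825]), array([-1.000e-04,  2.000e-04,  2.786e-01]), array([ 533.7, -300.8,  152.5]))
```

Call:
{"fn": "servo_tool", "kwargs": {"deltas": [[[0.17, 0.009, 0], [0, 0, 0], 1], [[0.165, 0.0085, 0], [0, 0, 0], 1], [[0, 0, 0], [0, 0, 0.093], 1], [[0, 0, 0], [0, 0, 0.093], 1], [[0, 0, 0], [0, 0, 0.093], 1], [[0, 0, 0.15], [0, 0, 0], 1], [[0, 0, 0], [0, 0, 0], 1], [[0, 0, 0], [0, 0, 0], 1]]}}

```text
time_s: 17.85
eef_pos: [600.9, -304.7, 122.8]
ee_rot: [-0.0, 0.976, -0.218, -0.0]
force: [-0.4, -0.2, -0.3]
grip_width: 0.999
grip_force: 0.0
```

Call:
{"fn": "servo_tool", "kwargs": {"deltas": [[[0, 0, 0.2], [0, 0, 0], 1], [[0, 0, 0.2], [0, 0, 0], 1], [[0, 0, 0.13], [0, 0, 0], 1], [[0, 0, 0], [0, 0, 0], 1], [[0, 0, 0], [0, 0, 0], 1], [[0, 0, 0], [0, 0, 0], 0]], "squeeze": 40}}

```text
time_s: 18.45
eef_pos: [602.2, -306.0, 19.3]
ee_rot: [0.001, 0.976, -0.218, 0.002]
force: [0.1, 0.0, -0.1]
grip_width: 0.854
grip_force: 0.0
```

Call:
{"fn": "servo_tool", "kwargs": {"deltas": [[[0, 0, 0], [0, 0, 0], 0], [[0, 0, 0], [0, 0, 0], 0], [[0, 0, 0], [0, 0, 0], 0], [[0, 0, 0], [0, 0, 0], 0], [[0, 0, 0], [0, 0, 0], 0], [[0, 0, 0], [0, 0, 0], 0]]}}

```text
time_s: 19.05
eef_pos: [601.3, -305.3, 17.0]
ee_rot: [0.0, 0.976, -0.218, 0.0]
force: [-1.7, 1.4, 5.1]
grip_width: 0.279
grip_force: 39.6
```

```bash
python3 - <<'E'
from h import *
print(togo([435.1,-379.9,50],np.radians(90)))
E
```

```text
(array([-0.5931,  0.691 , -0.1656]), array([ 2.000e-04, -5.000e-04, -2.796e-01]), array([ 601.3, -305.3,   17. ]))
```

Call:
{"fn": "servo_tool", "kwargs": {"deltas": [[[0, 0, -0.1], [0, 0, 0], 0], [[0, 0, -0.15], [0, 0, 0], 0], [[0, 0, -0.15], [0, 0, 0], 0], [[0, 0, 0], [0, 0, -0.07], 0], [[0, 0, 0], [0, 0, -0.07], 0], [[0, 0, 0], [0, 0, -0.07], 0], [[0, 0, 0], [0, 0, -0.07], 0], [[0, 0, 0], [0, 0, 0], 0]]}}

```text
time_s: 19.85
eef_pos: [600.8, -305.1, 95.8]
ee_rot: [-0.0, 1.0, 0.001, -0.0]
force: [-0.6, -0.1, 0.6]
grip_width: 0.277
grip_force: 39.3
```

Call:
{"fn": "servo_tool", "kwargs": {"deltas": [[[-0.166, 0.0745, 0], [0, 0, 0], 0], [[-0.166, 0.0745, 0], [0, 0, 0], 0], [[-0.166, 0.0745, 0], [0, 0, 0], 0], [[-0.166, 0.0745, 0], [0, 0, 0], 0], [[-0.166, 0.0745, 0], [0, 0, 0], 0], [[0, 0, 0], [0, 0, 0], 0], [[0, 0, 0], [0, 0, 0], 0]]}}

```text
time_s: 20.55
eef_pos: [434.8, -380.0, 96.4]
ee_rot: [-0.0, 1.0, -0.002, 0.0]
force: [1.2, 0.0, -0.1]
grip_width: 0.282
grip_force: 39.4
```

Call:
{"fn": "servo_tool", "kwargs": {"deltas": [[[0, 0, 0.15], [0, 0, 0], 0], [[0, 0, 0.12], [0, 0, 0], 0], [[0, 0, 0.09], [0, 0, 0], 0], [[0, 0, 0.035], [0, 0, 0], 0], [[0, 0, 0], [0, 0, 0], 0], [[0, 0, 0], [0, 0, 0], 0]]}}

```text
time_s: 21.15
eef_pos: [435.9, -379.5, 17.7]
ee_rot: [0.0, 1.0, 0.0, 0.0]
force: [-0.8, 0.8, -0.6]
grip_width: 0.28
grip_force: 39.5
```

Call:
{"fn": "servo_tool", "kwargs": {"deltas": [[[0, 0, 0], [0, 0, 0], 1], [[0, 0, 0], [0, 0, 0], 1], [[0, 0, 0], [0, 0, 0], 1], [[0, 0, 0], [0, 0, 0], 1], [[0, 0, -0.15], [0, 0, 0], 1], [[0, 0, -0.2], [0, 0, 0], 1], [[0, 0, -0.2], [0, 0, 0], 1], [[0, 0, -0.15], [0, 0, 0], 1]]}}

```text
time_s: 21.95
eef_pos: [435.3, -380.1, 160.0]
ee_rot: [0.001, 1.0, 0.0, 0.001]
force: [0.2, -0.8, -0.3]
grip_width: 1.001
grip_force: 0.0
```

Call:
{"fn": "servo_tool", "kwargs": {"deltas": [[[0.0535, -0.1915, 0], [0, 0, 0], 1], [[0.0535, -0.1915, 0], [0, 0, 0], 1], [[0.0535, -0.1915, 0], [0, 0, 0], 1], [[0.0535, -0.1915, 0], [0, 0, 0], 1], [[0.0535, -0.1915, 0], [0, 0, 0], 1], [[0.0535, -0.1915, 0], [0, 0, 0], 1], [[0.0535, -0.1915, 0.04], [0, 0, 0], 1], [[0, 0, 0], [0, 0, 0], 1]]}}

```text
time_s: 22.75
eef_pos: [510.0, -107.7, 148.7]
ee_rot: [-0.001, 1.0, 0.002, -0.001]
force: [-0.3, 0.0, -0.1]
grip_width: 1.002
grip_force: 0.0
```

Call:
{"fn": "servo_tool", "kwargs": {"deltas": [[[0, 0, 0], [0, 0, 0], 1], [[0, 0, 0], [0, 0, 0], 1]]}}

```text
time_s: 22.95
eef_pos: [509.8, -112.6, 149.5]
ee_rot: [0.0, 1.0, -0.0, 0.0]
force: [-0.2, 0.4, -0.3]
grip_width: 1.0
grip_force: 0.0
```

```bash
python3 look.py tube2 577.6 -111.5 33; python3 -c "
import cv2;i=cv2.imread('pics/tube2c.png');cv2.imwrite('pics/tube2d.png',cv2.convertScaleAbs(i,alpha=3,beta=20))"
```

```text
[ 509.8 -112.6  149.5] [ 3.141e+00 -1.000e-03  1.000e-03] expected px [253.9 112. ]
crop origin 203 61
```

View pics/tube2d.png

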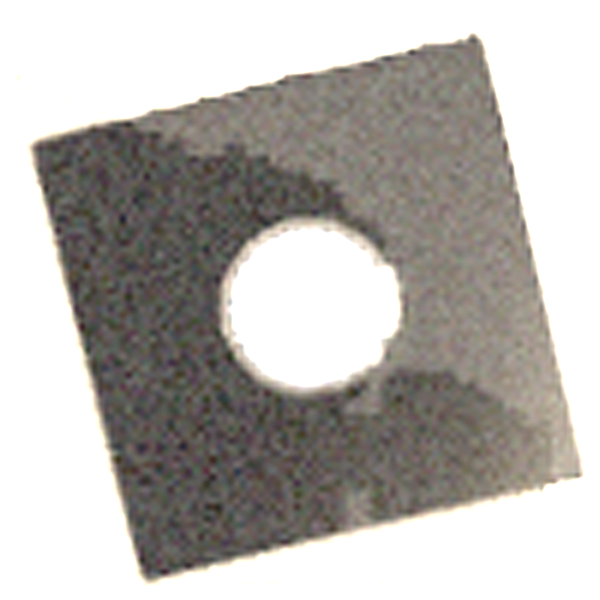

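The tube's bright bore shows at (310,305) on the mat, close to the expected (305,306). I'll check the raw profile for the black ring around it.

```bash
python3 - <<'E'
import cv2,numpy as np
for n,c in(('tube2c',(310,305)),('tubec',(301,302))):
    g=cv2.imread(f'pics/{n}.png'); y,x=np.mgrid[:600,:600]; r=np.hypot(x-c[0],y-c[1])
    print(n,[g[(r>=a)&(r<a+9)].mean(0).round().astype(int).tolist() for a in range(0,130,9)])
E
```

```text
tube2c [[125, 121, 118], [123, 119, 117], [123, 119, 117], [124, 120, 118], [123, 120, 117], [123, 120, 117], [123, 119, 117], [123, 119, 117], [95, 96, 97], [57, 62, 66], [27, 29, 31], [25, 27, 29], [25, 27, 28], [25, 27, 28], [24, 27, 28]]
tubec [[211, 211, 211], [211, 211, 212], [212, 211, 211], [212, 211, 211], [212, 211, 211], [212, 211, 211], [212, 211, 212], [212, 211, 211], [140, 142, 144], [57, 62, 67], [28, 30, 31], [122, 124, 126], [192, 196, 199], [182, 187, 190], [179, 183, 186]]
```

The profile is the same as before, so the tube stands upright at (577.7,-112.1).

Call:
{"fn": "servo_tool", "kwargs": {"deltas": [[[0.17, 0, 0.05], [0, 0, 0], 1], [[0.17, 0, 0.1], [0, 0, 0], 1], [[0, 0, 0.2], [0, 0, 0], 1], [[0, 0, 0.2], [0, 0, 0], 1], [[0, 0, 0.14], [0, 0, 0], 1], [[0, 0, 0], [0, 0, 0], 1], [[0, 0, 0], [0, 0, 0], 1], [[0, 0, 0], [0, 0, 0], 0]], "squeeze": 30}}

```text
time_s: 23.8
eef_pos: [578.9, -112.5, 13.4]
ee_rot: [0.001, 1.0, -0.0, 0.002]
force: [0.4, 0.1, 0.5]
grip_width: 0.859
grip_force: 0.0
```

Call:
{"fn": "servo_tool", "kwargs": {"deltas": [[[0, 0, 0], [0, 0, 0], 0], [[0, 0, 0], [0, 0, 0], 0], [[0, 0, 0], [0, 0, 0], 0], [[0, 0, 0], [0, 0, 0], 0], [[0, 0, 0], [0, 0, 0], 0], [[0, 0, 0], [0, 0, 0], 0]]}}

```text
time_s: 24.4
eef_pos: [578.2, -111.8, 12.0]
ee_rot: [0.0, 1.0, 0.0, 0.0]
force: [-1.4, 0.3, 6.0]
grip_width: 0.339
grip_force: 30.3
```

Call:
{"fn": "servo_tool", "kwargs": {"deltas": [[[0, 0, -0.1], [0, 0, 0], 0], [[0, 0, -0.15], [0, 0, 0], 0], [[0, 0, -0.15], [0, 0, 0], 0], [[0.023, 0.191, 0], [0, 0, 0], 0], [[0.023, 0.191, 0], [0, 0, 0], 0], [[0.023, 0.191, 0], [0, 0, 0], 0], [[0.023, 0.191, 0], [0, 0, 0], 0], [[0.023, 0.191, 0], [0, 0, 0], 0]]}}

```text
time_s: 25.2
eef_pos: [600.8, -304.0, 91.1]
ee_rot: [-0.0, 1.0, 0.0, -0.0]
force: [-0.2, -0.3, -0.1]
grip_width: 0.342
grip_force: 29.8
```

Call:
{"fn": "servo_tool", "kwargs": {"deltas": [[[0, 0, 0], [0, 0, 0], 0], [[0, 0, 0.15], [0, 0, 0], 0], [[0, 0, 0.12], [0, 0, 0], 0], [[0, 0, 0.09], [0, 0, 0], 0], [[0, 0, 0.035], [0, 0, 0], 0], [[0, 0, 0], [0, 0, 0], 0], [[0, 0, 0], [0, 0, 0], 0]]}}

```text
time_s: 25.9
eef_pos: [601.1, -302.2, 12.7]
ee_rot: [0.0, 1.0, 0.0, 0.0]
force: [0.1, 0.6, 0.4]
grip_width: 0.338
grip_force: 30.0
```

Call:
{"fn": "servo_tool", "kwargs": {"deltas": [[[0, 0, 0], [0, 0, 0], 1], [[0, 0, 0], [0, 0, 0], 1], [[0, 0, 0], [0, 0, 0], 1], [[0, 0, 0], [0, 0, 0], 1], [[0, 0, -0.15], [0, 0, 0], 1], [[0, 0, -0.2], [0, 0, 0], 1], [[0, 0, -0.2], [0, 0, 0], 1], [[0, 0, -0.2], [0, 0, 0], 1]]}}

```text
time_s: 26.7
eef_pos: [600.7, -302.5, 164.0]
ee_rot: [-0.0, 1.0, 0.0, 0.0]
force: [-0.0, 0.3, 0.6]
grip_width: 1.002
grip_force: 0.0
```

Call:
{"fn": "servo_tool", "kwargs": {"deltas": [[[-0.2, -0.08, -0.06], [0, 0, 0], 1], [[-0.2, -0.08, -0.06], [0, 0, 0], 1], [[-0.2, -0.08, -0.06], [0, 0, 0], 1], [[-0.2, -0.08, -0.06], [0, 0, 0], 1], [[-0.2, -0.08, -0.06], [0, 0, 0], 1], [[0, 0, 0], [0, 0, 0], 1], [[0, 0, 0], [0, 0, 0], 1], [[0, 0, 0], [0, 0, 0], 1]]}}

```text
time_s: 27.5
eef_pos: [401.4, -223.0, 222.2]
ee_rot: [0.0, 1.0, 0.0, 0.0]
force: [0.4, -0.0, -0.5]
grip_width: 1.001
grip_force: 0.0
```

```bash
python3 - <<'E'
from h import *
im,p=snap('w9'); print(p[0].round(1))
cv2.imwrite('pics/w9v.png',cv2.resize(im,(800,600),interpolation=cv2.INTER_CUBIC))
E
```

```text
[ 401.4 -223.   222.2]
```

View pics/w9v.png

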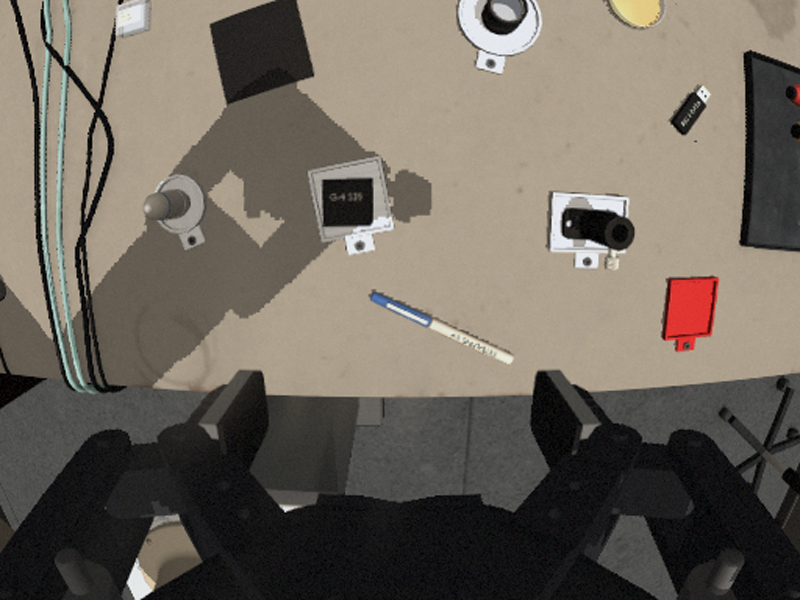

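All four parts stand upright in their trays. Part tops in this picture: objective (154,207), tube (506,13), cube (348,202) and holder bore (620,232). I'll check those positions numerically, and the dropper too.

```bash
python3 - <<'E'
from h import *
p=load('w9')[1]
for n,u,z,t in(('obj',(154,207),58,(453.7,-39.9)),('tube',(506,12),33,(601.4,-302.6)),('cube',(348,202),39,(450.6,-185.9)),('holder',(620,232),61,(435.1,-379.9))):
    x=onplane('wrist',np.array(u)/1.5625,z,p)[:2]; print(n,x.round(1),(x-t).round(1))
a=optics.capture('top'); b=cv2.imread('pics/top0.png'); s=np.s_[150:170,275:297]
print('dropper diff',np.abs(a[s].astype(int)-b[s]).mean(), telemetry.sense()['force'].round(1))
E
```

```text
obj [454.2 -45.7] [ 0.5 -5.8]
tube [ 595.1 -300.8] [-6.3  1.8]
cube [ 450.5 -187.5] [-0.1 -1.6]
holder [ 435.8 -380.3] [ 0.7 -0.4]
dropper diff 3.3 [-0.8 -0.3 -0.9]
```

Objective and tube differ by about 6 mm at this oblique angle, so I'll look at both from straight above.

Call:
{"fn": "servo_tool", "kwargs": {"deltas": [[[-0.0147, -0.183, 0.07], [0, 0, 0], 1], [[-0.0147, -0.183, 0.07], [0, 0, 0], 1], [[-0.0147, -0.183, 0.07], [0, 0, 0], 1], [[-0.0147, -0.183, 0.07], [0, 0, 0], 1], [[-0.0147, -0.183, 0.07], [0, 0, 0], 1], [[0, 0, 0], [0, 0, 0], 1], [[0, 0, 0], [0, 0, 0], 1], [[0, 0, 0], [0, 0, 0], 1]]}}

```text
time_s: 28.4
eef_pos: [386.7, -40.5, 152.5]
ee_rot: [0.0, 1.0, -0.0, 0.0]
force: [-0.3, 0.0, 0.3]
grip_width: 0.997
grip_force: 0.0
```

```bash
python3 look.py obj2 453.7 -39.9 30
```

```text
[386.7 -40.5 152.5] [ 3.141e+00 -0.000e+00  1.000e-03] expected px [254.5 113. ]
crop origin 204 62
```

Call:
{"fn": "servo_tool", "kwargs": {"deltas": [[[0.1055, 0.1875, 0], [0, 0, 0], 1], [[0.1055, 0.1875, 0], [0, 0, 0], 1], [[0.1055, 0.1875, 0], [0, 0, 0], 1], [[0.1055, 0.1875, 0], [0, 0, 0], 1], [[0.1055, 0.1875, 0], [0, 0, 0], 1], [[0.1055, 0.1875, 0], [0, 0, 0], 1], [[0.1055, 0.1875, 0], [0, 0, 0], 1], [[0, 0, 0], [0, 0, 0], 1]]}}

```text
time_s: 29.25
eef_pos: [534.5, -307.3, 151.2]
ee_rot: [0.001, 1.0, -0.002, 0.0]
force: [-0.2, -0.1, -1.2]
grip_width: 1.002
grip_force: 0.0
```

Call:
{"fn": "servo_tool", "kwargs": {"deltas": [[[0, 0, 0], [0, 0, 0], 1], [[0, 0, 0], [0, 0, 0], 1]]}}

```text
time_s: 29.45
eef_pos: [533.4, -301.9, 152.3]
ee_rot: [-0.0, 1.0, 0.0, -0.0]
force: [-0.0, 0.5, 0.5]
grip_width: 0.999
grip_force: 0.0
```

```bash
python3 look.py tube3 601.4 -302.6 33; python3 -c "
import cv2,numpy as np
f=lambda n:cv2.resize(cv2.imread('pics/'+n),(400,400))
cv2.imwrite('pics/fin.png',np.hstack([f('obj2c.png'),f('tube3c.png')]))"
```

```text
[ 533.4 -301.9  152.3] [-3.141 -0.     0.   ] expected px [256.  111.8]
crop origin 206 61
```

View pics/fin.png

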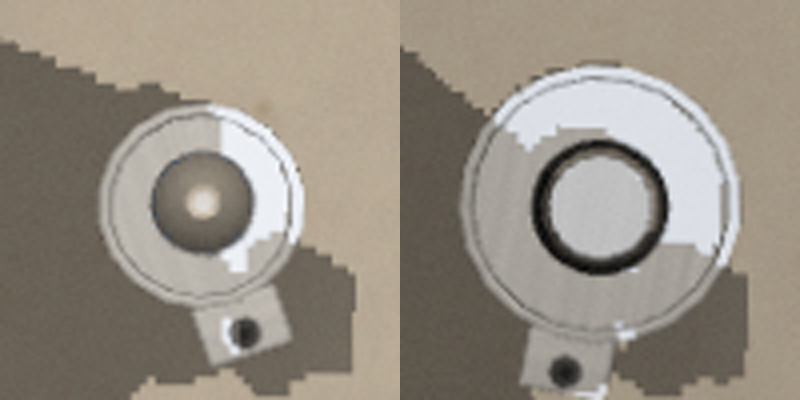

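Seen from above, the objective at (203,203) is concentric with its tray at (202,205), and the tube at (600,207) with its tray at (600,205). The nose is also centred, so the objective is upright. The arm is clear at z 152, so I'm handing in.

```bash
python3 -c "
from rig import ctrl; print(ctrl.finish_job())"
```

```text
the job is handed in; nothing more can be done
None
```

The job is handed in: by the last pictures all four parts stand upright within about 2 mm of the centres of their own trays, and the dropper bottle shows no sign of having moved.

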